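Swing a circuit board home against its test contacts to a stop and clamp it

TASK

The circuit board lies askew on the aluminium test fixture with its notch around the steel peg: push gently on its far corner, diagonally across from the notch, so that it turns clockwise about the peg, drives the blue contact block back and comes up hard against the brass stop screw, and hold it pressed there at about 12 N for a second; never push the board with more than 18 N, never lift it and never let the notch come off the peg. Then swing the red clamp all the way round over the board's edge and let go, with the board still where you pressed it. Leave everything else on the bench alone.

Things in the scene. Friction and masses are not known exactly. Their poses are not given: they have to be found in the camera images.
- fixture: aluminium base plate, 280 (x) x 220 (y) x 12 mm, fixed to the bench. Origin: centre of its underside, z up. It carries the peg, the blue contact block, the stop bracket with its brass screw, and the red clamp. With the board's axes parallel to the plate's it covers x -78 to +62, y -45 to +55 mm of it; home is within 0.1 rad of that, as the screw is set
- peg (a point): centre of the top of the fixed steel peg, 8 mm diameter, standing 9 mm above the plate; at (-70, -30, 21) mm in the fixture's frame. The board pivots about it
- board: loose green board on a grey carrier, 0.35 kg, edges 8 mm high, lying on the plate. Origin: on its underside where the peg's centre sits in the notch; from there it reaches x -8 to 132, y -15 to 85 mm. Notch: 10 mm wide, open at x = -8, closed at x = 4.5 mm; it slips off the peg only by moving along its own +x. Starts 0.24 to 0.48 rad counter-clockwise (from above) from home
- push_corner (a point): board's far corner, (132, 85, 4) mm in its frame. Push the y = 85 edge within 30 mm of it, towards the board's -y, tips a few mm above the plate, in an arc about the peg: drag along the edge towards the peg works against the turn. Takes 1 to 3 N, 2 to 5 N driving the contact block, then stops hard on the screw. Parts on the board: at most 26 mm above its underside, 3 mm or more from that edge
- contact_block: blue block with gold strips, 36 (x) x 20 (y) x 17 mm. The board's y = -15 edge pushes its face along the fixture's -y before it reaches the stop screw; 2.5 N dry friction, no spring, stays where left, never reaches its own end. Origin: middle of that face's lower edge, at fixture x = 18, y = -35 mm at the front; starts within 2 mm of the front
- stop_bracket: dark steel block, 18 x 12 x 18 mm, fixed on the plate; origin under its centre, at fixture (52, -85) mm. A brass stop screw, 7 mm thick, passes through it along the fixture's y; the board's y = -15 edge comes to rest on its tip. The screw is set differently each time and not measured: its tip lies anywhere from y = -56 to -34 mm in the fixture's frame, to be found by feel
- clamp (a joint): angle of the red swing clamp about its post: 0 parked, pointing along the fixture's -x; grows clockwise seen from above; 1.57 at its stop, pointing along the fixture's +y over the board. Starts at 0 to 0.3. Takes 2 N at the knob, stays where left. Its flat arm, 14 mm wide, is 23 to 28 mm above the bench, 3 mm clear over the board, 2 mm over the peg
- clamp_knob (a point): half-way up the upright black knob at the clamp's free end, 14 mm diameter, 28 to 58 mm above the bench, 50 mm from the post's axis; can be pinched from above or pushed. This point is 43 mm above the bench
- clamp_post (a point): on the axis of the clamp's post, 23 mm above the bench; at (-15, -75) mm in the fixture's frame
- screw_jar: small clear jar with yellow cap, 28 across, 36 high, standing on the fixture's plate near its +x, -y corner; leave it alone. Origin under its centre
- multimeter: orange hand-held multimeter, 150 x 78 x 30, lying at one side; leave it alone
- transformer: black and copper transformer block, 85 x 70 x 55; leave it alone
- parts_tray: blue divided tray, 160 x 110 x 30; leave it alone
- screwdriver: screwdriver lying on the bench; leave it alone
- pen_cup: grey open cup, 72 across, 90 high; leave it alone
- spare_board: small green circuit board, 80 x 60 x 14; leave it alone
Things that resemble listed ones, but are neither listed nor needed, are in the scene too. Of the things like the board, leave any that is pink or purple; of the rest the larger one is meant.

How it is judged:
On the way, in this order (a step that is already met when the one before it is completed fails the run):
1. the board is turned home about the peg and presses on the stop screw with more than 2 N (y of contact_block in the frame of board above -0.0175 m and angle between the x axis of board and the x axis of fixture, either way round below 0.13 rad and horizontal distance between board and peg below 0.005 m and contact force between board and stop_bracket above 2 N and value of joint clamp below 0.8 rad), for 0.3 s.
2. the clamp is swung over the board (value of joint clamp above 1.4 rad), for 0.2 s.
At the end, for the whole second after the job is handed in: board not turned back after the press (edge within 2.5 mm of the contact block's face), within 0.13 rad of parallel to the fixture, flat (0.04 rad), at rest, notch within 5 mm of the peg; clamp at 1.4 rad or more, over the board (y of contact_block in the frame of board above -0.0175 m and angle between the x axis of board and the x axis of fixture, either way round below 0.13 rad and horizontal distance between board and peg below 0.005 m and value of joint clamp above 1.4 rad and angle between board's own z axis and vertical below 0.04 rad and linear speed of board below 0.01 m/s); the robot touches nothing.
It fails at once if the board is pushed with more than 18 N (contact force between the fingers and board above 18 N).
It fails at once if the notch comes off the peg (8 mm) (horizontal distance between board and peg above 0.008 m).
It fails at once if the board is lifted (8 mm) (height (world z) of board above 0.02 m).
It fails at once if something else on the bench is moved by more than 30 mm (distance of any of screw_jar, multimeter, transformer, parts_tray, screwdriver, pen_cup, spare_board from where it was at the start of the episode above 0.03 m).
It also fails if it takes over 72 s, if anything falls off the work surface, if the arm or the gripper's body presses on something with over 40 N, if the wrist force passes 120 N, or if a joint passes its speed limit or range.

ROBOT

A 6-joint arm with a two-finger parallel gripper is mounted at the origin on the work surface. World frame = base frame: x ahead of the robot, y to its left, z up, the work surface at z = 0. Lengths are in m, angles in rad, forces in N, time in s.
With the tool pointing down it reaches from about 0.275 to 0.875 m from the base axis. Payload 12.5 kg.
Tool frame: the origin (TCP) lies on the centre line of the jaws, within the pads' length; the fingertips stand r.finger_overhang ahead of it and the grasp point (between the pads) lies 3 mm ahead of it (r.finger_overhang is the distance from the TCP to the fingertips, in m); z points along the fingers, y is the direction in which the jaws open and shut (so a half turn about z gives the same grasp; the last joint's range is limited). The gripper opens to 85 mm and grips with 20 to 120 N. Pads are 22 mm wide; open, the fingers measure 114 mm over their backs; the gripper's body (76 mm by 85 mm) begins 54 mm behind the grasp point. The pads swing forward as they close: fully open they stand 13 mm farther back than shut.
Start: joints at [1.128, 0.351, 1.652, -0, 1.139, -0.085], TCP at [0.193, 0.515, 0.253] pointing down, gripper open.
Joint ranges: [-2.75, 2.75], [-0.79, 2.1], [0.01, 2.65], [-1.57, 4.71], [0.07, 3.14], [-2.87, 2.87]. Speed limits (rad/s): [2.22, 2.22, 2.79, 3.14, 3.14, 3.14].

INTERFACE

Orientations are given as a unit quaternion [x, y, z, w].
In Python, from cell import r, optics gives the robot as it stands. The module is installed in compiled form; this text tells all that it offers. Calls block until the motion is done:
- r.move_to(position, orientation): joint-space move of the TCP to a pose.
- r.move_linear(position, rot=None, vel=0.15): straight line of the TCP; rot=None keeps the orientation; vel is the mean speed in m/s.
- r.set_joints(angles): joint-space move.
- r.set_gripper(opening, squeeze=None): opening from 0.0 (shut) to 1.0 (fully open); squeeze is the grip in N (None keeps the last); returns when the fingers have stopped.
- r.sleep(seconds).
- r.inverse_kinematics(position, orientation): joint angles nearest the present ones, or None.
- optics.get_image(name): name is "scene" or "top" or "wrist"; returns a dict with "pixels" (420x560x3 uint8, red, green, blue), "depth" (420x560 float32, m along the optical axis (not along the pixel's ray), 0 where there is no reading), "fx", "fy", "cx", "cy" (pixels), "camera_from_world" (4x4, takes a point from world to camera coordinates); the wrist camera has in their place "mount" (4x4, takes a point from camera to tool coordinates, whose origin is the TCP and whose axes are the flange's). Camera axes: x right, y down, z forward; pixel columns grow to the right and rows downward; lengths in m; the calibration is good to about 2 mm. A picture is of the moment at which its call begins: read the wrist's pose just before it.
A pose or a line that the arm cannot do raises r.PlanningError and nothing moves.
- r.hand_in(): hands the job in, once; it reports no verdict.
Readings, each from a call of its own:
- r.current_t(): time.
- r.current_q(): joint angles.
- r.current_qvel(): joint speeds.
- r.current_effort(): joint torques, N m.
- r.current_tool_pos(): TCP position.
- r.current_ee_rot(): TCP orientation.
- r.current_contact_force(): force on the tool from outside, world axes, zero at the start.
- r.current_torque(): the same for the moment, N m.
- r.current_opening(): opening from 0.0 (shut) to 1.0 (fully open).
Only numpy, scipy, OpenCV 4.12 (cv2) and the standard library are available. Lean on these libraries where they do the work, as an engineer would, in place of code of your own. Each camera call takes 0.05 s, during which the arm holds its last target. There are 200 camera calls.

## Working session

There is one attempt and no reset: what is moved stays moved. The work goes in short steps, each a Python script; the robot and the scene stay as the last script left them, time stands still between calls to the robot, and variables do not carry over. Pictures are saved under pics/ and viewed, about 8 in all and at most 12, crops included, and the job is handed in when it is done.

```bash
mkdir -p pics; cat > h.py <<'E'
from cell import r, optics
import numpy as np, cv2
def snap(n,f):
    d=optics.get_image(n); cv2.imwrite('pics/'+f,d['pixels'][:,:,::-1]); np.save('pics/'+f+'.npy',d,allow_pickle=True); return d
def load(f): return np.load('pics/'+f+'.npy',allow_pickle=True).item()
def world(d,u,v,z=None):
    M=np.linalg.inv(d['camera_from_world']); ray=np.array([(u-d['cx'])/d['fx'],(v-d['cy'])/d['fy'],1])
    if z is None: s=d['depth'][int(v),int(u)]
    else: s=(z-M[2,3])/(M[:3,:3]@ray)[2]
    return M[:3,:3]@(ray*s)+M[:3,3]
E
python3 - <<'E'
from h import *
d=snap('top','top.png'); snap('scene','scene.png')
print(r.current_t(),r.finger_overhang,r.current_ee_rot(),r.current_contact_force(),d['camera_from_world'],d['fx'])
E
```

```text
0.1 0.022 [ 1.77937562e-01  9.84041656e-01 -4.76929800e-04 -1.26190773e-04] [ 0.65293403 -0.48356488  0.75029539] [[ 0.01897528 -0.99977405  0.00958025 -0.09305657]
 [-0.9962737  -0.01971343 -0.08396485  0.50768578]
 [ 0.08413474 -0.0079513  -0.99642266  1.78379822]
 [ 0.          0.          0.          1.        ]] 538.373570487316
```

View pics/top.png

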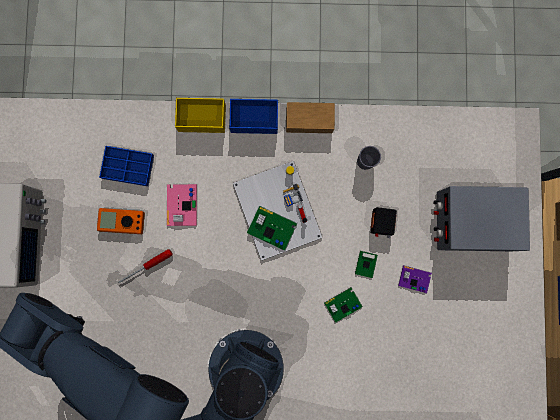

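View pics/scene.png

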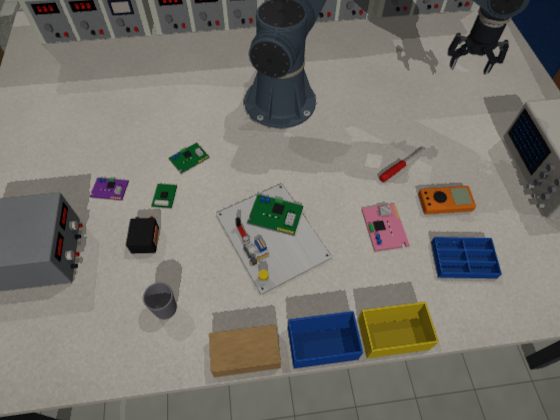

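The board candidates in the top view are the green one on the fixture (270,228), pink (182,205), purple (415,278), and small green ones at (342,304) and (366,264). I choose the one on the fixture, as it is the larger and lies on the plate, and check it in a crop.

```bash
python3 - <<'E'
import cv2
a=cv2.imread('pics/top.png')[155:270,225:330]
cv2.imwrite('pics/c1.png',cv2.resize(a,None,fx=5,fy=5,interpolation=cv2.INTER_CUBIC))
E
```

```text
(no output)
```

View pics/c1.png

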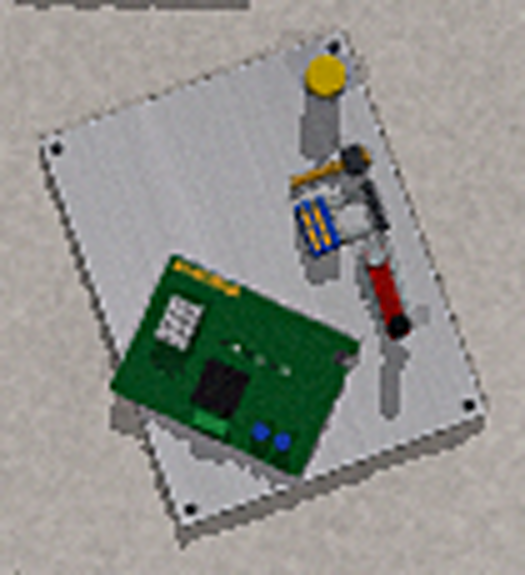

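The crop shows the plate corners at about (340,35), (40,145), (180,525) and (485,405). The peg and notch are at (345,357), the far corner at (110,385), the contact block at (315,228) and the clamp at (390,295) with its knob at (398,327). Next is a closer look with the wrist camera.

```bash
cat >> h.py <<'E'
from scipy.spatial.transform import Rotation as R
def quat(a): return (R.from_euler('z',a)*R.from_euler('x',np.pi)).as_quat()
def wsnap(f):
    p=np.array(r.current_tool_pos()); q=R.from_quat(r.current_ee_rot()).as_matrix()
    d=optics.get_image('wrist'); T=np.eye(4); T[:3,:3]=q; T[:3,3]=p
    d['camera_from_world']=np.linalg.inv(T@d['mount'])
    cv2.imwrite('pics/'+f,d['pixels'][:,:,::-1]); np.save('pics/'+f+'.npy',d,allow_pickle=True); return d
E
python3 - <<'E'
from h import *
d=load('top.png')
c=lambda u,v:(225+u/5-.4,155+v/5-.4)
P=[world(d,*c(*p),0.012) for p in [(340,35),(40,145),(180,525),(485,405)]]
B=[world(d,*c(*p),0.020) for p in [(360,345),(175,255),(110,385),(300,475)]]
print(np.round(P,3),np.round(B,3)); C=np.mean(P,0); print(C)
for a,b in [(P[2],P[1]),(P[3],P[0]),(B[0],B[1]),(B[3],B[2])]: print(np.arctan2(*(b-a)[1::-1]),np.linalg.norm(b-a))
r.set_gripper(0.0)
r.move_to([C[0],C[1],0.42],quat(2.5))
w=wsnap('w1.png'); print(r.current_t(),r.current_q(),r.current_contact_force(),w['mount'])
E
```

```text
[[ 0.689 -0.145  0.012]
 [ 0.609  0.057  0.012]
 [ 0.355 -0.043  0.012]
 [ 0.439 -0.247  0.012]] [[ 0.477 -0.162  0.02 ]
 [ 0.535 -0.036  0.02 ]
 [ 0.447  0.005  0.02 ]
 [ 0.39  -0.123  0.02 ]]
[ 0.52293747 -0.09454684  0.012     ]
0.3748498809051468 0.27349739157488107
0.386269542718881 0.26963229227871505
1.1362143023863611 0.13814392078467758
1.1481176985698482 0.14056597194650508
3.4417 [-2.65342165e-01  1.98205550e-01  1.44833806e+00  1.14820422e-04
  1.49528993e+00 -1.19552970e+00] [-0.29454574 -0.01825927 -0.8600453 ] [[-2.36862020e-04 -9.65024887e-01 -2.62158181e-01  6.55241091e-02]
 [ 9.99999767e-01 -6.07803418e-05 -6.79770592e-04 -8.61308241e-04]
 [ 6.40061475e-04 -2.62158281e-01  9.65024676e-01 -1.21320988e-01]
 [ 0.00000000e+00  0.00000000e+00  0.00000000e+00  1.00000000e+00]]
```

View pics/w1.png

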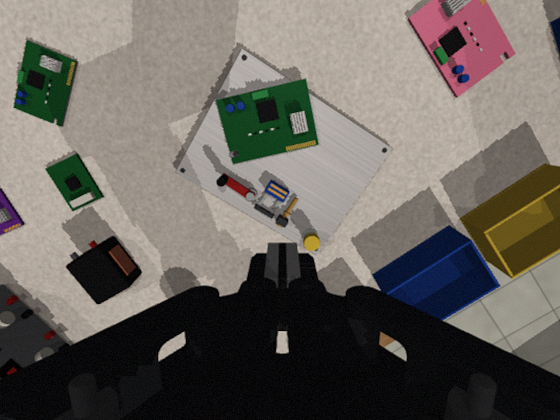

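```bash
python3 - <<'E'
import cv2
a=cv2.imread('pics/w1.png')[35:255,165:400]
cv2.imwrite('pics/c2.png',cv2.resize(a[:170],None,fx=3.4,fy=3.4,interpolation=cv2.INTER_CUBIC))
E
```

```text
(no output)
```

View pics/c2.png

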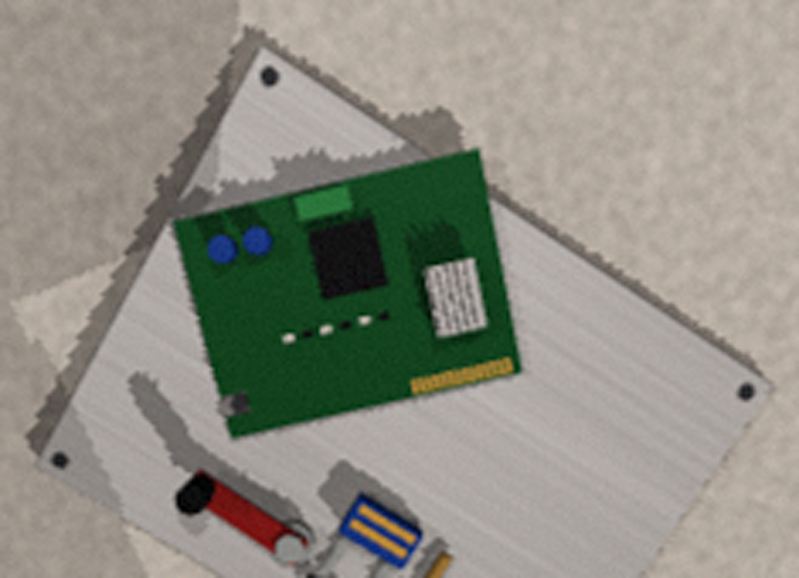

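```bash
python3 - <<'E'
from h import *
d=load('w1.png')
c=lambda u,v:((u+.5)/3.4-.5+165,(v+.5)/3.4-.5+35)
def fit(m,w): # 2D rigid
    m=np.array(m,float);w=np.array(w)[:,:2];mc,wc=m.mean(0),w.mean(0);a=m-mc;b=w-wc
    th=np.arctan2((a[:,0]*b[:,1]-a[:,1]*b[:,0]).sum(),(a*b).sum())
    Q=np.array([[np.cos(th),-np.sin(th)],[np.sin(th),np.cos(th)]]);t=wc-Q@mc
    return th,t,np.round((w-(m@Q.T+t))*1e3,1)
W=[world(d,*c(*p),0.012) for p in [(262,45),(770,382),(38,462)]]
th,t,e=fit([(-.14,.11),(.14,.11),(-.14,-.11)],W); print('fix w',th,t,e)
Q=lambda t_:np.array([[np.cos(t_),-np.sin(t_)],[np.sin(t_),np.cos(t_)]])
tp=load('top.png');k=lambda u,v:(225+u/5-.4,155+v/5-.4)
P=[world(tp,*k(*p),0.012) for p in [(340,35),(40,145),(180,525),(485,405)]]
print('fix top',fit([(.14,-.11),(.14,.11),(-.14,.11),(-.14,-.11)],P))
W=[world(d,*c(*p),0.020) for p in [(175,220),(478,150),(520,372),(232,437)]]
bt,b,e=fit([(-.008,.085),(.132,.085),(.132,-.015),(-.008,-.015)],W); print('board',bt,b,e)
print('peg from fix',Q(th)@[-.07,-.03]+t)
z=world(d,*c(400,200)); print('board depth z',z, 'plate',world(d,*c(650,420)))
print('in fix: board org',Q(th).T@(b-t),'knob',Q(th).T@(world(d,*c(194,494),.058)[:2]-t))
E
```

```text
fix w 0.3738779690936856 [ 0.52426049 -0.09535301] [[ 1.5 -0.9]
 [-1.9 -2. ]
 [ 0.4  2.9]]
fix top (np.float64(0.38192372023442733), array([ 0.52293747, -0.09454684]), array([[-5.1, -0.7],
       [-2.6, -2.8],
       [ 2.7,  1.4],
       [ 5. ,  2.1]]))
board 1.1474294013392154 [ 0.47015755 -0.14951009] [[ 0.5  0.7]
 [ 0.2 -1.1]
 [-0.9 -0.6]
 [ 0.3  1. ]]
peg from fix [ 0.47005307 -0.14884653]
board depth z [ 0.44326796 -0.03534161  0.01983177] plate [0.59378676 0.00105006 0.01131591]
in fix: board org [-0.07014509 -0.03065588] knob [-0.06448335 -0.06948834]
```

The plate pose is (0.524, -0.095, yaw 0.374) and the board yaw is 1.147, so the board is about 0.77 rad from parallel. The notch and peg agree within 1 mm. Next I sweep through the free part of the arc.

```bash
cat >> h.py <<'E'
TH=0.374; FT=np.array([.5243,-.0954]); PEG=np.array([.4701,-.1492]); ZP=0.038; BX=0.116
def Q(t): return np.array([[np.cos(t),-np.sin(t)],[np.sin(t),np.cos(t)]])
def pose(phi,g,z=ZP): return list(PEG+Q(phi)@[BX,.085+.011+g])+[z], quat(phi+np.pi/2)
def force(n=5,dt=.01):
    s=[]
    for _ in range(n): s.append(r.current_contact_force()); r.sleep(dt)
    return np.mean(s,0)
E
python3 - <<'E'
from h import *
p=1.147
r.move_to(*pose(p,.02,.14)); r.move_linear(pose(p,.02)[0]); r.sleep(.2)
f0=force(15); np.save('f0.npy',f0); print('base',f0,r.current_t())
r.move_linear(pose(p,.002)[0],vel=.05)
print(force()-f0)
while p>TH+.20:
    p-=.03; x,q=pose(p,0); r.move_linear(x,q,vel=.04)
    f=Q(p).T@(force(3)-f0)[:2]; print(round(p-TH,3),f.round(2),round(r.current_t(),2))
    if abs(f[1])>8: break
wsnap('w2.png')
E
```

```text
base [-0.03325908 -0.20145668  0.00941529] 5.8083
[-0.16288921  0.07053658 -0.34124784]
0.743 [-0.11 -0.14] 6.69
0.713 [ 0.13 -0.18] 6.98
0.683 [-0.33  0.29] 7.28
0.653 [ 0.21 -0.25] 7.57
0.623 [0.53 0.02] 7.86
0.593 [0.47 0.11] 8.15
0.563 [0.47 0.75] 8.44
0.533 [-0.33  0.2 ] 8.73
0.503 [ 0.42 -0.15] 9.03
0.473 [-0.18 -0.15] 9.32
0.443 [0.13 0.05] 9.61
0.413 [-0.02 -0.08] 9.9
0.383 [ 0.33 -0.06] 10.19
0.353 [-0.06  0.21] 10.48
0.323 [0.1  0.29] 10.78
0.293 [0.32 0.09] 11.07
0.263 [0.15 0.16] 11.36
0.233 [0.05 0.6 ] 11.65
0.203 [-0.    0.35] 11.94
0.173 [0.02 0.51] 12.23
```

```bash
python3 - <<'E'
from h import *
d=snap('scene','s2.png')
a=cv2.imread('pics/s2.png')[170:300,190:350]; b=cv2.imread('pics/w2.png')
b=cv2.resize(b,(560,420)); a=cv2.resize(a,None,fx=1.5,fy=1.5,interpolation=cv2.INTER_CUBIC)
o=np.zeros((420,800,3),np.uint8); o[:,:560]=b; o[:195,560:800]=a; cv2.imwrite('pics/m2.png',o)
E
```

```text
(no output)
```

View pics/m2.png

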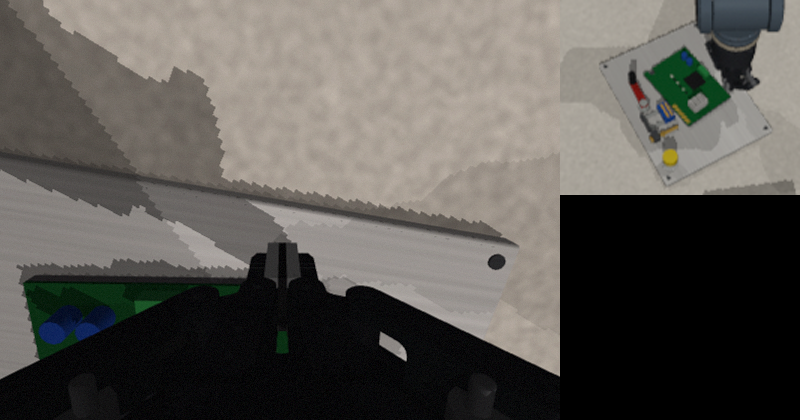

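The wrist and scene views show the board has turned with the fingers and is flush with them. The blue block is next. Now I take fine steps to the stop, then press.

```bash
python3 - <<'E'
from h import *
f0=np.load('f0.npy'); p=TH+.173; i=0; log=[]
def fy(n=3): return (Q(p).T@(force(n,.008)-f0)[:2])
while p>TH-.125:
    s=.005 if p>TH+.11 else .0026
    if log and log[-1][2]>5: s=.0009
    p-=s; x,q=pose(p,0); r.move_linear(x,q,vel=.02)
    f=fy(); log.append((p-TH,*f))
    if i%6==0 or f[1]>5: print(round(p-TH,4),f.round(2),round(r.current_t(),2))
    i+=1
    if f[1]>9 and (f:=fy(12))[1]>11.2: break
    if r.current_t()>42: break
print('end',p-TH,f); np.save('p.npy',p)
for _ in range(6): r.sleep(.2); print(fy(4).round(2),end=' ')
print(r.current_tool_pos(),pose(p,0)[0],r.current_t())
E
```

```text
0.168 [-0.58  0.29] 12.61
0.138 [0.07 0.47] 14.26
0.108 [-0.06  2.7 ] 15.91
0.0924 [0.89 3.18] 17.56
0.0768 [1.02 3.27] 19.21
0.0612 [0.49 3.43] 20.86
0.0456 [1.05 3.18] 22.51
0.0378 [0.22 5.42] 23.33
0.0369 [-0.15  5.91] 23.61
0.036 [-0.08  7.17] 23.88
0.0351 [-0.71  7.14] 24.16
0.0342 [-0.65  7.33] 24.43
0.0333 [-0.51  7.72] 24.71
0.0324 [-1.58  7.94] 24.98
0.0315 [-1.44  8.76] 25.26
0.0306 [-1.86  9.47] 25.53
0.0297 [-1.75 10.35] 25.91
0.0288 [-2.65 10.45] 26.28
0.0279 [-2.11 11.06] 26.66
0.027 [-1.82 11.63] 27.03
end 0.02699999999999997 [-1.959415   11.41555831]
[-1.65 11.75] [-2.43 11.05] [-2.04 11.54] [-2.35 11.3 ] [-2.73 11.56] [-2.29 11.13] [ 0.53820685 -0.01480021  0.03785722] [np.float64(0.5394252853523835), np.float64(-0.01553622476223937), 0.038] 28.5333
```

The stop was felt at about 0.038 rad from parallel, and the press held at about 11.4 N for over a second. Now I back off and swing the clamp with closed fingers above the board's parts.

```bash
cat >> h.py <<'E'
def cp(c,g,z=.065):
    v=np.array([-.015,-.075])+.05*np.array([-np.cos(c),np.sin(c)])-(.018+g)*np.array([np.sin(c),np.cos(c)])
    return list(FT+Q(TH)@v)+[z], quat(TH+np.pi/2-c)
E
python3 - <<'E'
from h import *
p=float(np.load('p.npy'))
r.move_linear(pose(p,.004)[0],vel=.01); r.move_linear(pose(p,.03)[0],vel=.08); r.move_linear(pose(p,.03,.16)[0],vel=.15)
c=.11
r.move_to(*cp(c,.015,.16)); wsnap('w3.png'); r.move_linear(cp(c,.015)[0]); r.sleep(.2)
f0=force(12); r.move_linear(cp(c,.003)[0],vel=.05)
while c<1.62:
    c+=.08 if c<1.45 else .025
    x,q=cp(c,0); r.move_linear(x,q,vel=.05); f=Q(TH+np.pi/2-c).T@(force(3)-f0)[:2]
    print(round(c,3),f.round(2),round(r.current_t(),2))
    if f[0]<-6: break
w=wsnap('w4.png'); snap('scene','s4.png')
o=np.zeros((420,800,3),np.uint8); o[:,:560]=w['pixels'][:,:,::-1]
o[:260,560:]=cv2.resize(cv2.imread('pics/s4.png')[175:305,200:320],(240,260),interpolation=cv2.INTER_CUBIC); cv2.imwrite('pics/m4.png',o)
E
```

```text
0.19 [0.41 0.  ] 33.28
0.27 [-0.01 -0.16] 33.56
0.35 [0.21 0.19] 33.83
0.43 [-0.2   0.26] 34.11
0.51 [-0.41  0.35] 34.38
0.59 [0.57 0.66] 34.66
0.67 [ 0.16 -0.  ] 34.93
0.75 [0.06 0.37] 35.21
0.83 [ 0.44 -0.09] 35.48
0.91 [0.4  0.34] 35.76
0.99 [0.97 0.36] 36.03
1.07 [-0.11  0.45] 36.31
1.15 [-0.37  0.25] 36.58
1.23 [0.77 0.6 ] 36.86
1.31 [0.15 0.02] 37.13
1.39 [-0.28  0.03] 37.41
1.47 [-0.08  0.21] 37.68
1.495 [-1.43 -0.42] 37.96
1.52 [-1.05 -0.12] 38.23
1.545 [-1.12 -0.04] 38.51
1.57 [-0.75  0.23] 38.78
1.595 [-3.82 -0.6 ] 39.06
1.62 [-10.67  -3.4 ] 39.33
```

View pics/m4.png

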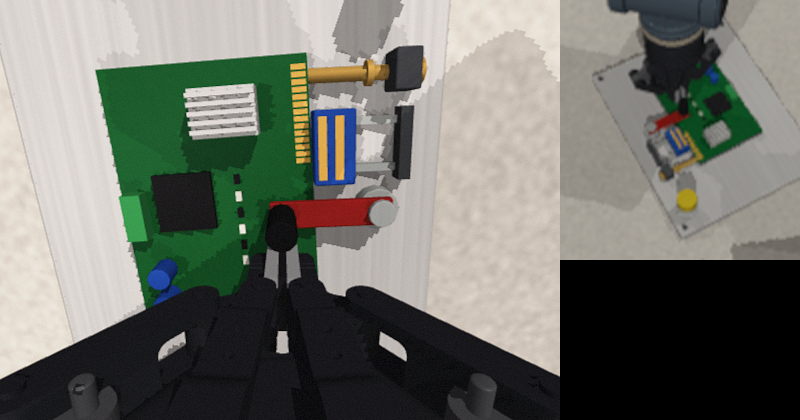

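The clamp is against its stop (10.7 N on the knob) with its arm over the board's edge. The board is touching the block and the screw tip. Now I let go and check.

```bash
python3 - <<'E'
from h import *
r.move_linear(cp(1.62,.006)[0],vel=.03); r.move_linear(cp(1.62,.012,.25)[0],vel=.15)
q=r.current_tool_pos(); r.move_linear([q[0]-.04,q[1]-.03,.30]); r.sleep(.3)
w=wsnap('w5.png'); print(force(),r.current_t())
cv2.imwrite('pics/c5.png',cv2.resize(w['pixels'][:300,100:500,::-1],(800,600)))
E
```

```text
[-0.29389088 -0.17306888  0.33051709] 42.1833
```

View pics/c5.png

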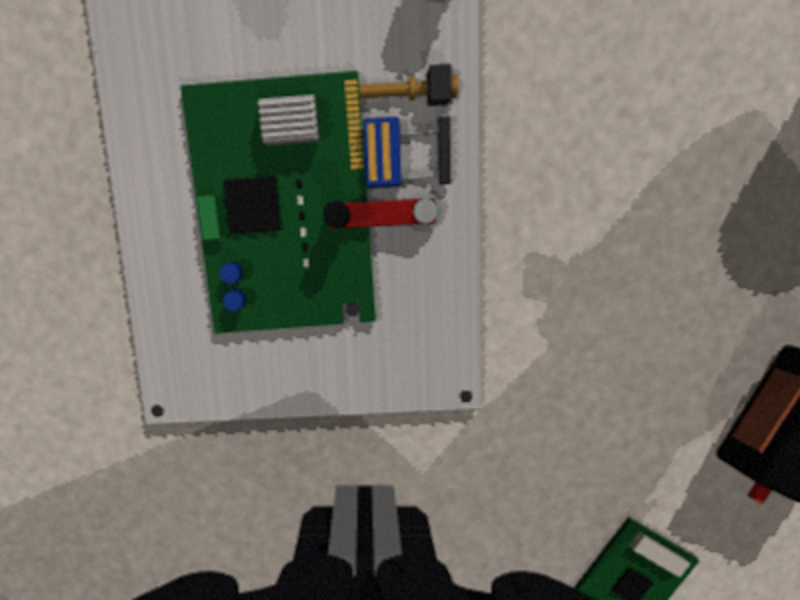

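The picture shows the board's edge at the screw tip (360,88) and on the block's face (368,150), with the peg in the notch (350,310). The clamp lies over the edge from (425,210) to the knob at (337,214), and the robot is clear. Handing in.

```bash
python3 -c "
from h import *
r.hand_in(); print(r.current_t())"
```

```text
the job is handed in; nothing more can be done
the job is handed in; nothing more can be done
```

I turned the board clockwise about the peg and held it against the stop screw at about 11.4 N for just over a second. I then pushed the clamp round over the board's edge until it met its stop, and handed the job in at about 42 s.

- **Pressing:** the contact block took about 3 N to drive. The stop was felt at about 0.04 rad from parallel, and the readings stayed at or below about 11.8 N.
- **Clamp:** the knob push reached 10.7 N at the stop. I then let go and lifted clear.
- **Last picture:** the board's edge is on the screw tip and the block's face, the peg is in the notch, and the clamp is over the edge. The robot is touching nothing.
- **Disagreed with the task:** the board started about 0.77 rad from parallel by my measurement. The task's figures (0.24–0.48 rad from home, home within 0.1 rad of parallel) allow at most 0.58.
- **Lower force than expected:** readings between steps stayed mostly under 0.6 N in the free part of the turn, where 1–3 N was expected. A picture taken at that point showed the board had turned with the fingers.

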